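Feel for the hidden release of the conditioning chamber and open its hood

ROBOT

A 6-joint arm with a two-finger parallel gripper is mounted at the origin on a cart in front of the work surface, level with it; the furniture and walls round the work are solid. World frame = base frame: x ahead of the robot, y to its left, z up, the work surface at z = 0. Lengths are in mm, angles in rad, forces in N, time in s.
With the tool pointing down it reaches from about 250 to 775 mm from the base axis. Payload 8.9 kg.
Tool frame: the origin (TCP) lies midway between the tips of the shut fingers; the grasp point (between the pads) lies 19 mm behind it; z points along the fingers, y is the direction in which the jaws open and shut (so a half turn about z gives the same grasp; the last joint's range is limited). The gripper opens to 85 mm and grips with 20 to 120 N. Pads are 22 mm wide; open, the fingers measure 114 mm over their backs; the gripper's body (76 mm by 85 mm) begins 54 mm behind the grasp point. The pads swing forward as they close: fully open they stand 13 mm farther back than shut.
Start: joints at [-1.431, 0.291, -0.153, 1.127, 0, 1.431], TCP at [144.483, -504.726, 231.305] pointing down, gripper open.
Joint ranges: [-2.52, 2.52], [-0.91, 1.74], [-1.3, 1.37], [-1.96, 2.02], [-1.52, 1.47], [-3.14, 3.14]. Speed limits (rad/s): [2.22, 2.22, 2.79, 3.14, 3.14, 3.14].

INTERFACE

Orientations are given as a unit quaternion [x, y, z, w].
In Python, from bench import state, grab_frame, sign_off gives the robot as it stands. The module is installed in compiled form; this text tells all that it offers.
- The arm moves only by the tool carry_out, never from a script. Its argument "steps" is one flat list of numbers, 7 for each row, row after row: the finger opening in mm, from 0 to 85.4, then the shift along the tool's x, y, z in mm, then the turn, a rotation vector about the tool's x, y, z in degrees. A call has 1 to 20 rows; each row is the pose to reach, as a shift and turn from the pose commanded when the call began, along the tool's axes at that moment; what a row does not reach only later rows make up. A row lasts 1/8 s, in which the tool goes at most 62.5 mm and 10.7 degrees, less where a joint would pass 70% of its speed; a pose out of reach is approached as far as the arm can. A call with a gripper value outside its range is refused whole. The fingers move at their own pace and stop on an object; "force" is the grip in N (left out, the last holds). Time passes only in rows, so rows that repeat a pose let the fingers close. It gives the time, the measured TCP pose, the force and the opening at its end, in the units of the state.
- state(): the state, without advancing time (a new reading comes with each control period).
- grab_frame(name): name is "side" or "top"; returns a dict with "image" (400x640x3 uint8, red, green, blue), "vfov" (degrees; the focal length in pixels is half the picture's height over the tangent of half this angle, whatever the lens; pixels are square), "cx", "cy" (the principal point, pixels), "extrinsics" (4x4, takes a point from world to camera coordinates). Camera axes: x right, y up, looking along -z (the intrinsics and any distortion apply to the point x, -y, -z); pixel columns grow to the right and rows downward; lengths in mm; the calibration is good to about 2 mm. A picture is of the moment at which its call begins. There is no depth.
- sign_off(): hands the job in, once; it reports no verdict.
The state is a dict: "time": time; "q": joint angles; "dq": joint speeds; "joint_torque": joint torques, N m; "position": TCP position; "ee_rot": TCP orientation; "contact_force": force on the tool from outside, world axes, zero at the start; "torque": the same for the moment, N m; "gripper_width": opening from 0.0 (shut) to 1.0 (fully open).
Only numpy, scipy, OpenCV 4.12 (cv2) and the standard library are available. Lean on these libraries where they do the work, as an engineer would, in place of code of your own. Each camera call takes 0.05 s, during which the arm holds its last target.

TASK

Open the pipe-specimen chamber with the fingertips: run a fingertip along the black rail in front of the hood until you feel the hidden finger recess, press down the catch inside it so that the hood springs up, then push the hood back as far as it goes and leave it standing fully open. Pick nothing up, and leave the loose things on the bench where they are.

Things in the scene. Friction and masses are not known exactly. Their poses are not given: they have to be found in the camera images.
- chamber: white bench chamber with a grey hood, fixed, 242 (x) x 340 (y) x 92 mm high. Origin: centre of its underside, on the bench. Its own x points to its back (the robot is on its -x side), y along its width, z up. Along its front runs a flat black finger rail, y -170 to +170, x -120 to -70, top at z = +70 mm. The front of the shut hood stands behind the rail at x = -70 mm, 22 mm higher than the rail
- rail_middle (a point): middle of the black rail, level with its top: x -93, y 0, z +70 mm in the chamber's frame, axes as the chamber's. NOT the recess: the rail holds one finger recess, as black as the rail, at a place along y that differs from unit to unit and is not given: its centre lies anywhere between rail_left and rail_right
- rail_left (a point): point on the level of the rail top, 45 mm to the +y side of rail_middle: the farthest left that the centre of the recess can lie. The recess is a pocket closed all round, 50 mm long (y) by 44 mm (chamber x -116 to -72), with rounded ends of 6 mm radius; a closed pair of fingertips fits in
- rail_right (a point): point on the level of the rail top, 45 mm to the -y side of rail_middle: the farthest right that the centre of the recess can lie. In the recess lies the ribbed black pad of the catch (48 mm long, chamber x -110 to -74), its ribs 10.5 mm below the rail top; it tilts down at its front when pressed
- catch (a joint): sprung catch in the recess, rad: 0 at rest, 0.32 pressed fully down (its ribs have then gone down about 11 mm, to 22 mm below the rail top). It frees the hood at about 0.2 (ribs 7 mm down), needs 3 to 9 N, and springs back to 0 when let go. Only pressing the pad moves it
- hood (a joint): grey hood with clear window, rad: 0 shut and latched, 1.5 fully open at its stop. Hinge line along the chamber's y at x +100, z +75 mm in its frame, 170 mm from the front edge. When freed, springs raise it to about 0.95 in 1 to 2 s (a thing in its way only holds it up); from there it is pushed on at its front edge, away from the robot, with 1 to 3 N, and the stiff hinge keeps it where it is left
- hood_edge (a point): middle of the front edge of the hood (330 mm long, 22 mm thick), moves with the hood; at the start just behind and above the rail
- tweezers: steel tweezers lying loose on the bench left in front of the chamber, 122 x 13 x 8 mm, origin at the underside; not to be moved
- marker: white marker with a black cap lying loose left of the chamber, 138 x 16 x 18 mm, origin at the underside; not to be moved
- jar: small orange sample jar with a white cap standing loose left of the chamber, 41 mm wide, 63 mm tall, origin at the underside; not to be moved

How it is judged:
By the outcome, as a careful person would: the job done as asked, in the order asked, and still so for the second after the job is handed in, with the robot touching nothing.
It also fails if it takes over 64 s, if anything falls off the work surface, if the arm or the gripper's body presses on something with over 40 N, if the wrist force passes 120 N, or if a joint passes its speed limit or range.

## Working session

There is one attempt and no reset: what is moved stays moved. The work goes in short steps, Python scripts to look and compute and a tool call to move; the robot and the scene stay as the last step left them, time stands still between calls to the robot, and variables do not carry over. Pictures are saved under pics/ and viewed, and the job is handed in when it is done.

Besides the shell and the picture viewer there is one more tool, called after "Emit:" as name(argument=value, ...), one argument or row to a line, values as JSON. carry_out: Moves the arm, as the interface text tells. Its arguments: {"type":"object","properties":{"steps":{"type":"array"},"force":{"type":"number"}},"required":["steps"]}

```bash
mkdir -p pics; python3 - <<'E'
from bench import state, grab_frame
import cv2,numpy as np
s=state(); print({k:np.round(v,3).tolist() for k,v in s.items()})
for n in("side","top"):
    f=grab_frame(n); cv2.imwrite(f"pics/{n}0.png",f["image"][...,::-1]); print(n,f["vfov"],f["cx"],f["cy"],np.round(f["extrinsics"],4).tolist(),[k for k in f])
E
```

```text
{'time': 0.0, 'q': [-1.431, 0.291, -0.154, 1.127, 0.0, 1.432], 'dq': [0.001, 0.0, -0.001, 0.001, 0.002, -0.002], 'joint_torque': [0.0, -53.715, 33.137, 0.016, -0.0, -0.0], 'position': [144.42, -504.279, 230.727], 'ee_rot': [0.99, 0.139, 0.0, -0.001], 'contact_force': [0.276, -0.183, 1.006], 'torque': [-0.031, -0.018, -0.003], 'gripper_width': 1.004}
side 49.8107669192219 318.789653171614 194.08998747678174 [[-0.914, -0.4052, -0.0223, 588.3537], [0.1917, -0.4795, 0.8564, -63.897], [-0.3577, 0.7784, 0.5159, -967.6496], [0.0, 0.0, 0.0, 1.0]] ['image', 'vfov', 'cx', 'cy', 'extrinsics']
top 53.37884400748455 321.69605134980145 202.11063692357686 [[0.0035, -1.0, 0.0041, 211.627], [0.98, 0.0043, 0.199, -535.0104], [-0.199, 0.0033, 0.98, -851.357], [0.0, 0.0, 0.0, 1.0]] ['image', 'vfov', 'cx', 'cy', 'extrinsics']
```

View pics/side0.png

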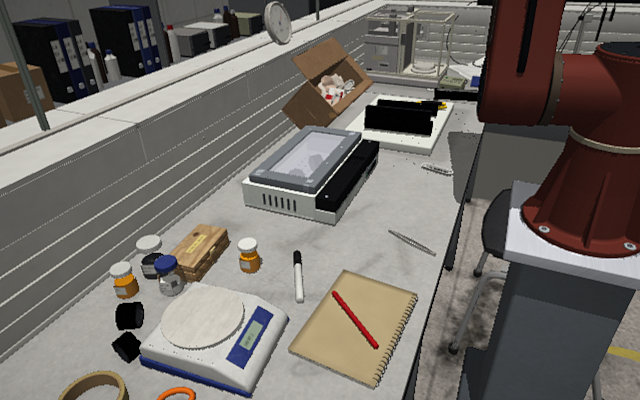

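View pics/top0.png

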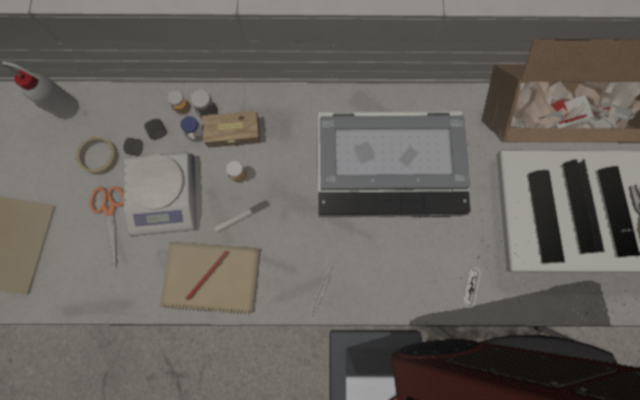

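The top view shows the black rail at columns 319–469, rows 192–216, with the shut hood behind it at rows 112–190. The jar, marker and tweezers are at (236,172), (241,216) and (322,292). Next I'll measure the rail.

```bash
cat > h.py <<'E'
import numpy as np,cv2
def K(f):
    F=f["image"].shape[0]/2/np.tan(np.radians(f["vfov"]/2)); return F
def ray(f,u,v):
    F=K(f);E=np.array(f["extrinsics"]);R=E[:3,:3];t=E[:3,3]
    d=R.T@np.array([(u-f["cx"])/F,-(v-f["cy"])/F,-1.]); return -R.T@t,d
def onz(f,u,v,z):
    c,d=ray(f,u,v); return c+d*(z-c[2])/d[2]
def proj(f,p):
    F=K(f);E=np.array(f["extrinsics"]);c=E[:3,:3]@np.array(p)+E[:3,3]
    return f["cx"]+F*c[0]/-c[2], f["cy"]-F*c[1]/-c[2]
E
python3 - <<'E'
from h import *
from bench import grab_frame
f=grab_frame("top");im=f["image"]
cv2.imwrite("pics/topz.png",cv2.resize(im[95:240,300:490,::-1],None,fx=4,fy=4,interpolation=cv2.INTER_NEAREST))
m=(im.max(2)<50).astype(np.uint8); m[:, :300]=0;m[:,490:]=0;m[:170]=0;m[235:]=0
m=cv2.morphologyEx(m,cv2.MORPH_OPEN,np.ones((5,5)))
c=max(cv2.findContours(m,0,2)[0],key=cv2.contourArea)
r=cv2.minAreaRect(c);b=cv2.boxPoints(r);print(r,cv2.boundingRect(c))
for p in b: print(p,onz(f,*p,70).round(1))
g=im[160:225,400].tolist();print([x[0] for x in g])
g=im[203,305:485];print(g[:,0].tolist())
s=grab_frame("side");cv2.imwrite("pics/sidez.png",cv2.resize(s["image"][110:240,230:400,::-1],None,fx=4,fy=4,interpolation=cv2.INTER_NEAREST))
E
```

```text
((408.933349609375, 203.20191955566406), (20.837703704833984, 118.1071548461914), 89.34146118164062) (350, 193, 119, 22)
[349.76392 193.46248] [550.8 150.9  70. ]
[467.86328 192.10503] [ 555.2 -114.4   70. ]
[468.10278 212.94136] [ 507.6 -111.7   70. ]
[350.00342 214.29881] [503.5 150.9  70. ]
[121, 126, 132, 136, 137, 137, 136, 135, 135, 136, 137, 137, 136, 129, 115, 102, 98, 98, 99, 100, 99, 99, 101, 99, 100, 100, 97, 84, 72, 79, 99, 99, 70, 45, 40, 42, 42, 43, 41, 44, 39, 41, 43, 40, 41, 41, 44, 45, 42, 43, 42, 39, 40, 43, 52, 72, 98, 114, 123, 126, 128, 128, 129, 129, 127]
[116, 117, 117, 117, 118, 118, 119, 121, 122, 122, 123, 123, 115, 90, 68, 59, 66, 83, 91, 86, 72, 60, 55, 56, 56, 56, 55, 54, 54, 53, 53, 55, 53, 52, 53, 52, 51, 51, 51, 51, 52, 51, 50, 50, 49, 49, 48, 48, 48, 48, 47, 47, 48, 46, 45, 46, 47, 48, 47, 47, 46, 46, 45, 48, 46, 45, 46, 45, 44, 46, 45, 45, 46, 45, 46, 44, 45, 46, 43, 45, 43, 45, 44, 43, 44, 43, 44, 44, 45, 44, 45, 45, 43, 47, 44, 40, 40, 42, 41, 42, 43, 41, 43, 43, 41, 42, 42, 42, 43, 40, 42, 45, 41, 42, 43, 43, 44, 41, 38, 43, 43, 44, 43, 45, 43, 45, 43, 45, 43, 44, 43, 46, 44, 44, 44, 46, 45, 45, 43, 45, 43, 46, 45, 45, 44, 45, 47, 45, 45, 47, 45, 45, 46, 46, 45, 46, 45, 46, 52, 57, 56, 51, 45, 50, 79, 113, 130, 133, 130, 128, 128, 128, 128, 127, 127, 128, 129, 129, 129, 128]
```

View pics/topz.png

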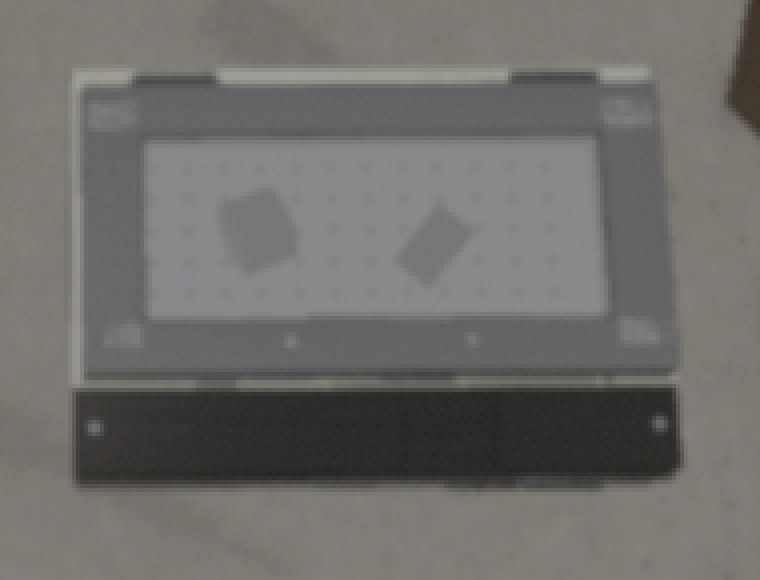

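View pics/sidez.png

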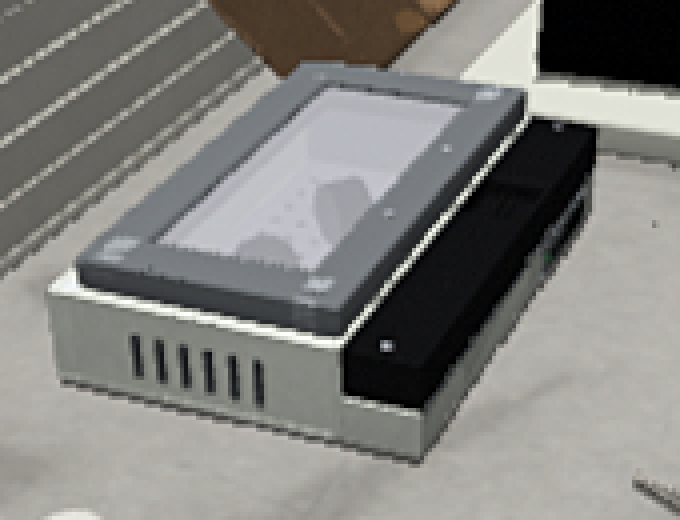

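```bash
python3 - <<'E'
from h import *
from bench import grab_frame,state
f=grab_frame("top")
P={}
for n,(u,v) in dict(bl=(318.7,192.2),fl=(318.9,215.8),br=(469.5,191.2),fr=(470,214.8),r1=(400.5,203),r2=(424.5,203),s1=(323.6,202),s2=(464.8,200.7)).items():
    P[n]=onz(f,u,v,70);print(n,P[n].round(1))
a=P['s1']-P['s2'];print("yaw",np.degrees(np.arctan2(-a[0],a[1])), np.linalg.norm(P['bl']-P['br']),np.linalg.norm(P['fl']-P['fr']))
s=grab_frame("side")
for n,(u,v) in dict(s1=(386,346),s2=(557,127),r=(500,200),bl=(345,345),fl=(420,408),br=(530,120),fr=(597,127)).items():
    print(n,onz(s,230+u/4,110+v/4,70).round(1))
E
```

```text
bl [553.4 220.6  70. ]
fl [499.8 219.9  70. ]
br [ 557.3 -118.3   70. ]
fr [ 503.5 -115.6   70. ]
r1 [529.5  37.9  70. ]
r2 [529.8 -15.7  70. ]
s1 [531.1 209.5  70. ]
s2 [ 535.4 -106.2   70. ]
yaw 0.7880631973239216 338.8805726028181 335.48718729697777
s1 [528.4 214.1  70. ]
s2 [532.4 -99.3  70. ]
r [530.8  21.7  70. ]
bl [549.9 221.6  70. ]
fl [487.6 264.7  70. ]
br [ 553.7 -103.9   70. ]
fr [ 506.5 -109.3   70. ]
```

```bash
cat >> h.py <<'E'
from scipy.spatial.transform import Rotation as Ro
def target(tilt,yaw=0.75):
    t=np.radians(tilt)
    M=np.array([[np.cos(t),0,np.sin(t)],[0,-1,0],[np.sin(t),0,-np.cos(t)]])
    return Ro.from_euler('z',yaw,degrees=True)*Ro.from_matrix(M)
def delta(s,pos,tilt,yaw=0.75):
    R=Ro.from_quat(s["ee_rot"])
    return (R.inv().apply(np.array(pos)-s["position"])).round(1),(R.inv()*target(tilt,yaw)).as_rotvec(degrees=True).round(1)
E
python3 - <<'E'
from h import *
from bench import state
s=state()
print(delta(s,(530,100,180),25)); print(delta(s,(530,100,90),25))
E
```

```text
(array([ 537. , -475.1,   51.4]), array([-3.3, 24.9, 15. ]))
(array([ 537. , -475.1,  141.4]), array([-3.3, 24.9, 15. ]))
```

Emit:
carry_out(
  steps=[0,40,-36,0,0,0,0,0,80,-71,0,0,0,0,0,120,-106,0,0,0,0,0,160,-142,0,-0.5,4,2.5,0,200,-177,0,-0.7,6,4,0,240,-212,5,-1,8,5,0,280,-248,10,-1.5,10,6,0,320,-283,15,-1.8,13,8,0,360,-319,20,-2,16,10,0,400,-354,30,-2.5,18,11,0,440,-389,40,-2.8,20,12,0,480,-425,50,-3,22,13.5,0,520,-460,51,-3.3,25,15,0,537,-475,51,-3.3,25,15,0,537,-475,51,-3.3,25,15,0,537,-475,51,-3.3,25,15],
)

```text
time: 2.3
position: [529.9, 87.3, 180.2]
ee_rot: [0.976, 0.013, 0.217, -0.005]
contact_force: [-0.3, -0.4, -0.6]
gripper_width: 0.002
```

```bash
python3 - <<'E'
from h import *
from bench import state,grab_frame
s=state();print(s["time"],s["position"],s["q"],s["contact_force"],s["gripper_width"],Ro.from_quat(s["ee_rot"]).as_matrix().round(3))
for n in("side","top"):cv2.imwrite(f"pics/{n}1.png",grab_frame(n)["image"][...,::-1])
E
```

```text
2.3 [529.90936163  87.30546544 180.23685467] [ 0.02438573  0.0495051  -0.72016098  0.36316793  0.00450176  3.1410542 ] [-0.3125504  -0.44003866 -0.59516859] 0.0024130410460065934 [[ 0.905  0.027  0.424]
 [ 0.023 -1.     0.015]
 [ 0.424 -0.004 -0.906]]
```

View pics/side1.png

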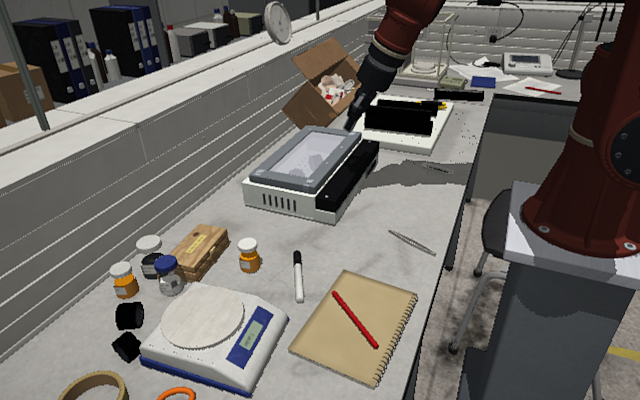

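The side view shows the closed gripper above the rail's far half, leaning toward the robot. Joint 6 ran up to its end (3.141), so I'll make the equivalent half turn back about the tool's z.

Emit:
carry_out(
  steps=[0,0,0,0,0,0,-10,0,0,0,0,0,0,-20,0,0,0,0,0,0,-30,0,0,0,0,0,0,-40,0,0,0,0,0,0,-50,0,0,0,0,0,0,-60,0,0,0,0,0,0,-70,0,0,0,0,0,0,-80,0,0,0,0,0,0,-90,0,0,0,0,0,0,-100,0,0,0,0,0,0,-110,0,0,0,0,0,0,-120,0,0,0,0,0,0,-130,0,0,0,0,0,0,-140,0,0,0,0,0,0,-150,0,0,0,0,0,0,-160,0,0,0,0,0,0,-170,0,0,0,0,0,0,-178,0,0,0,0,0,0,-178],
)

```text
time: 4.78
position: [530.2, 87.6, 180.5]
ee_rot: [0.004, 0.976, 0.009, 0.218]
contact_force: [0.3, -0.4, -0.5]
gripper_width: -0.0
```

```bash
cat >> h.py <<'E'
def target(tilt,yaw=0.75):
    t=np.radians(tilt)
    M=np.array([[-np.cos(t),0,np.sin(t)],[0,1,0],[-np.sin(t),0,-np.cos(t)]])
    return Ro.from_euler('z',yaw,degrees=True)*Ro.from_matrix(M)
E
python3 - <<'E'
from h import *
from bench import state,grab_frame
s=state();print(s["time"],s["position"],s["q"],Ro.from_quat(s["ee_rot"]).as_matrix().round(3))
for z in (110,80,72): print(delta(s,(528,100,z),25))
cv2.imwrite("pics/top2.png",grab_frame("top")["image"][80:260,250:520,::-1].repeat(2,0).repeat(2,1))
E
```

```text
4.775 [530.20249924  87.6423819  180.49705652] [ 0.02501033  0.04931126 -0.72013902  0.36239295  0.00449328  0.0350223 ] [[-0.905  0.005  0.425]
 [ 0.012  1.     0.015]
 [-0.425  0.019 -0.905]]
(array([32.1, 11. , 63.1]), array([ 0.5,  0.1, -1.4]))
(array([44.8, 10.4, 90.2]), array([ 0.5,  0.1, -1.4]))
(array([48.2, 10.3, 97.5]), array([ 0.5,  0.1, -1.4]))
```

View pics/top2.png

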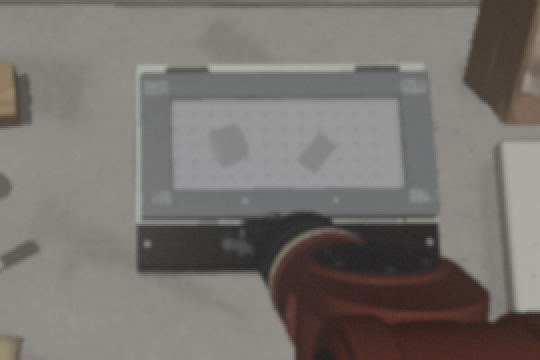

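The overhead view shows the arm over the rail, with the fingertips near (369,201). Next I descend to just above the rail.

Emit:
carry_out(
  steps=[0,10,4,21,0,0,-0.5,0,20,8,42,0.3,0,-1,0,32,10.5,63,0.5,0,-1.4,0,39,10.5,77,0.5,0,-1.4,0,44.5,10.5,87,0.5,0,-1.4,0,44.5,10.5,87,0.5,0,-1.4,0,44.5,10.5,87,0.5,0,-1.4],
)

```text
time: 5.7
position: [527.4, 100.6, 83.4]
ee_rot: [-0.007, 0.976, 0.002, 0.218]
contact_force: [-0.5, 0.4, -0.3]
gripper_width: -0.004
```

```bash
python3 - <<'E'
from h import *
from bench import state,grab_frame
s=state();print(s["time"],s["position"],s["contact_force"],delta(s,np.array(s["position"])+[0,0,-10],25),delta(s,np.array(s["position"])+[0,-10,0],25))
cv2.imwrite("pics/side3.png",grab_frame("side")["image"][90:240,220:420,::-1].repeat(3,0).repeat(3,1))
E
```

```text
5.7 [527.38783895 100.64075464  83.39199249] [-0.45470039  0.3799099  -0.34112369] (array([ 4.3, -0. ,  9.1]), array([0.1, 0.2, 0.1])) (array([  0.1, -10. ,  -0.1]), array([0.1, 0.2, 0.1]))
```

View pics/side3.png

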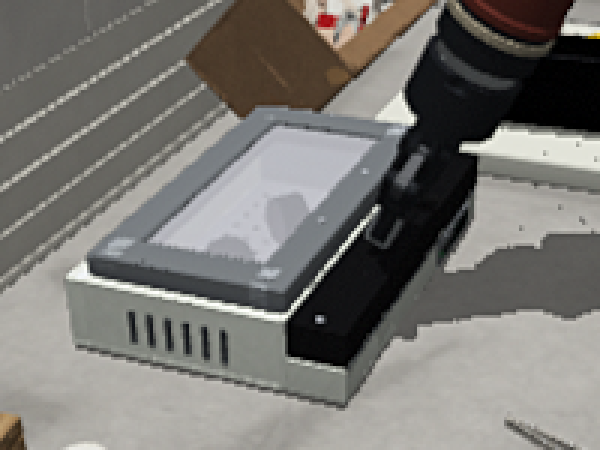

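The fingertips hover just over the rail's middle, clear of the hood. Next I feel for the rail top.

Emit:
carry_out(
  steps=[0,1.5,0,3.2,0,0,0,0,3.0,0,6.4,0,0,0,0,3.0,0,6.4,0,0,0],
)

```text
time: 6.12
position: [526.7, 100.8, 75.4]
ee_rot: [-0.008, 0.976, 0.002, 0.217]
contact_force: [-1.0, -0.1, -0.4]
gripper_width: -0.001
```

Emit:
carry_out(
  steps=[0,0.6,0,1.4,0,0,0,0,0.6,0,1.4,0,0,0],
)

```text
time: 6.38
position: [527.0, 100.8, 74.2]
ee_rot: [-0.008, 0.976, 0.002, 0.217]
contact_force: [0.3, -0.2, -0.1]
gripper_width: -0.005
```

Emit:
carry_out(
  steps=[0,0.6,0,1.4,0,0,0,0,0.6,0,1.4,0,0,0],
)

```text
time: 6.62
position: [527.3, 100.8, 72.9]
ee_rot: [-0.008, 0.976, 0.002, 0.218]
contact_force: [-0.7, 0.0, 2.7]
gripper_width: 0.001
```

Emit:
carry_out(
  steps=[0,0.6,0,1.4,0,0,0,0,0.6,0,1.4,0,0,0],
)

```text
time: 6.88
position: [527.5, 100.9, 72.4]
ee_rot: [-0.008, 0.976, 0.002, 0.218]
contact_force: [-12.0, -2.2, 24.2]
gripper_width: -0.001
```

Emit:
carry_out(
  steps=[0,-0.5,0,-1.2,0,0,0,0,-0.5,-5,-1.2,0,0,0,0,-0.5,-10,-1.2,0,0,0,0,-0.5,-15,-1.2,0,0,0],
)

```text
time: 7.38
position: [527.9, 85.8, 72.8]
ee_rot: [-0.008, 0.976, 0.002, 0.218]
contact_force: [-0.1, 4.6, 4.9]
gripper_width: -0.0
```

Emit:
carry_out(
  steps=[0,0,-5,0,0,0,0,0,0,-10,0,0,0,0,0,0,-15,0,0,0,0],
)

```text
time: 7.75
position: [528.1, 70.7, 72.8]
ee_rot: [-0.008, 0.976, 0.002, 0.218]
contact_force: [0.4, 3.6, 6.3]
gripper_width: 0.002
```

Emit:
carry_out(
  steps=[0,0,-5,0,0,0,0,0,0,-10,0,0,0,0],
)

```text
time: 8.0
position: [528.2, 60.7, 72.8]
ee_rot: [-0.008, 0.976, 0.002, 0.218]
contact_force: [-0.7, 4.8, 5.1]
gripper_width: 0.001
```

Emit:
carry_out(
  steps=[0,0,-5,0,0,0,0,0,0,-10,0,0,0,0,0,0,-15,0,0,0,0],
)

```text
time: 8.38
position: [528.4, 45.8, 72.8]
ee_rot: [-0.008, 0.976, 0.002, 0.218]
contact_force: [-0.1, 5.2, 6.2]
gripper_width: 0.001
```

Emit:
carry_out(
  steps=[0,0,-5,0,0,0,0,0,0,-10,0,0,0,0],
)

```text
time: 8.62
position: [528.3, 35.6, 72.6]
ee_rot: [-0.008, 0.976, 0.002, 0.218]
contact_force: [0.2, 2.5, 3.6]
gripper_width: 0.001
```

Emit:
carry_out(
  steps=[0,0,-4,0,0,0,0],
)

```text
time: 8.75
position: [527.7, 31.1, 72.1]
ee_rot: [-0.008, 0.976, 0.001, 0.217]
contact_force: [0.1, 1.5, -0.5]
gripper_width: 0.0
```

Emit:
carry_out(
  steps=[0,0,-4,0,0,0,0],
)

```text
time: 8.88
position: [527.7, 27.2, 72.0]
ee_rot: [-0.008, 0.976, 0.002, 0.217]
contact_force: [0.2, 0.2, 0.3]
gripper_width: 0.001
```

The force dropped to zero at y≈32, so the fingertip is over the recess. I'll dip in and feel for its right wall.

Emit:
carry_out(
  steps=[0,0,-4,0,0,0,0,0,1.7,-6,3.6,0,0,0,0,1.7,-6,3.6,0,0,0],
)

```text
time: 9.25
position: [528.0, 21.7, 68.0]
ee_rot: [-0.008, 0.976, 0.002, 0.217]
contact_force: [0.8, -0.2, 0.7]
gripper_width: 0.001
```

Emit:
carry_out(
  steps=[0,0,-4,0,0,0,0],
)

```text
time: 9.38
position: [528.3, 17.9, 68.4]
ee_rot: [-0.008, 0.976, 0.002, 0.217]
contact_force: [0.5, -0.7, 0.3]
gripper_width: 0.004
```

Emit:
carry_out(
  steps=[0,0,-3,0,0,0,0],
)

```text
time: 9.5
position: [528.6, 14.7, 68.6]
ee_rot: [-0.008, 0.976, 0.002, 0.218]
contact_force: [0.2, -0.3, -0.2]
gripper_width: 0.004
```

Emit:
carry_out(
  steps=[0,0,-3,0,0,0,0],
)

```text
time: 9.62
position: [528.6, 11.6, 68.6]
ee_rot: [-0.008, 0.976, 0.002, 0.218]
contact_force: [-0.6, 0.5, 0.5]
gripper_width: 0.001
```

Emit:
carry_out(
  steps=[0,0,-3,0,0,0,0],
)

```text
time: 9.75
position: [528.6, 8.6, 68.6]
ee_rot: [-0.008, 0.976, 0.002, 0.218]
contact_force: [-0.7, -0.9, -0.1]
gripper_width: 0.002
```

```bash
python3 - <<'E'
from h import *
from bench import state,grab_frame
s=state();print(s["position"],s["contact_force"],s["q"])
cv2.imwrite("pics/side4.png",grab_frame("side")["image"][90:240,220:420,::-1].repeat(3,0).repeat(3,1))
E
```

```text
[528.63464111   8.60091669  68.58876931] [-0.69260833 -0.92658227 -0.14196921] [-0.17133973  0.23059749 -0.9027735   0.00543462  0.07943091 -0.17010385]
```

View pics/side4.png

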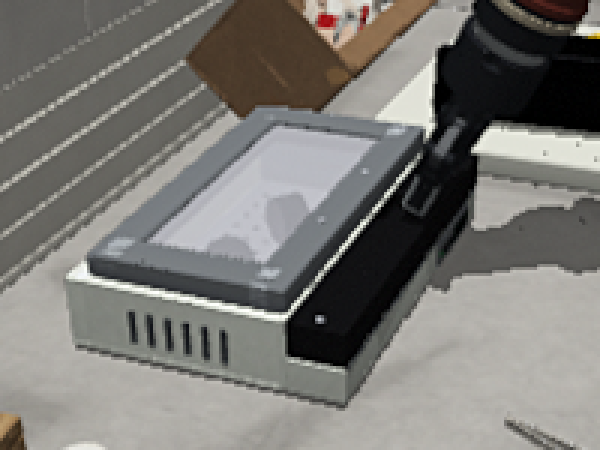

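The gripper tip is at the recess, still without contact, so I carry on to the right.

Emit:
carry_out(
  steps=[0,0,-3,0,0,0,0],
)

```text
time: 9.93
position: [528.6, 5.7, 68.5]
ee_rot: [-0.008, 0.976, 0.002, 0.218]
contact_force: [0.4, 1.0, 0.2]
gripper_width: -0.004
```

Emit:
carry_out(
  steps=[0,0,-2,0,0,0,0],
)

```text
time: 10.05
position: [528.7, 3.7, 68.5]
ee_rot: [-0.008, 0.976, 0.002, 0.218]
contact_force: [0.3, 0.5, -0.7]
gripper_width: 0.001
```

Emit:
carry_out(
  steps=[0,0,-2,0,0,0,0],
)

```text
time: 10.18
position: [528.7, 1.7, 68.5]
ee_rot: [-0.008, 0.976, 0.002, 0.218]
contact_force: [0.8, -0.6, 0.5]
gripper_width: 0.0
```

Emit:
carry_out(
  steps=[0,0,-2,0,0,0,0],
)

```text
time: 10.3
position: [528.7, -0.3, 68.5]
ee_rot: [-0.008, 0.976, 0.002, 0.218]
contact_force: [0.0, -0.4, 0.4]
gripper_width: 0.006
```

Emit:
carry_out(
  steps=[0,0,-2,0,0,0,0],
)

```text
time: 10.42
position: [528.8, -2.3, 68.5]
ee_rot: [-0.008, 0.976, 0.002, 0.218]
contact_force: [0.4, -0.1, 0.7]
gripper_width: -0.004
```

Emit:
carry_out(
  steps=[0,0,-2,0,0,0,0],
)

```text
time: 10.55
position: [528.8, -4.3, 68.5]
ee_rot: [-0.008, 0.976, 0.002, 0.218]
contact_force: [0.6, -0.2, 0.3]
gripper_width: 0.004
```

Emit:
carry_out(
  steps=[0,0,-2,0,0,0,0],
)

```text
time: 10.68
position: [528.8, -6.3, 68.5]
ee_rot: [-0.008, 0.976, 0.002, 0.218]
contact_force: [0.4, -0.8, 0.1]
gripper_width: 0.003
```

Emit:
carry_out(
  steps=[0,0,-2,0,0,0,0],
)

```text
time: 10.8
position: [528.9, -8.3, 68.5]
ee_rot: [-0.008, 0.976, 0.002, 0.218]
contact_force: [-0.3, -1.1, 0.1]
gripper_width: 0.003
```

Emit:
carry_out(
  steps=[0,0,-2,0,0,0,0],
)

```text
time: 10.92
position: [528.8, -9.7, 68.5]
ee_rot: [-0.008, 0.976, 0.003, 0.218]
contact_force: [0.5, 6.8, 0.8]
gripper_width: -0.0
```

Right wall felt at y≈-9, left lip at ≈32, so the recess is centred at y≈12, which agrees with the faint outline in the image. I'll move to the centre and go down to the pad.

Emit:
carry_out(
  steps=[0,-1.8,8,0.8,0,0,0,0,-3.6,16,1.7,0,0,0,0,-3.6,21.5,1.7,0,0,0,0,-2,21.5,5,0,0,0,0,-1.1,21.5,7.1,0,0,0,0,-1.1,21.5,7.1,0,0,0],
)

```text
time: 11.68
position: [532.3, 11.3, 62.2]
ee_rot: [-0.008, 0.976, 0.002, 0.217]
contact_force: [0.4, -0.9, -0.9]
gripper_width: -0.005
```

Emit:
carry_out(
  steps=[0,0.9,0,1.8,0,0,0,0,1.7,0,3.6,0,0,0,0,1.7,0,3.6,0,0,0],
)

```text
time: 12.05
position: [532.2, 11.3, 58.3]
ee_rot: [-0.008, 0.976, 0.002, 0.217]
contact_force: [-2.0, -0.7, 0.6]
gripper_width: 0.0
```

```bash
python3 - <<'E'
from h import *
from bench import state,grab_frame
s=state();print(s["position"],s["contact_force"],s["q"])
cv2.imwrite("pics/side5.png",grab_frame("side")["image"][90:240,220:420,::-1].repeat(3,0).repeat(3,1))
E
```

```text
[532.2353311   11.26819553  58.34776017] [-2.01626765 -0.72230771  0.56288024] [-0.16272985  0.25913172 -0.90535689 -0.02561783  0.07552906 -0.16210266]
```

View pics/side5.png

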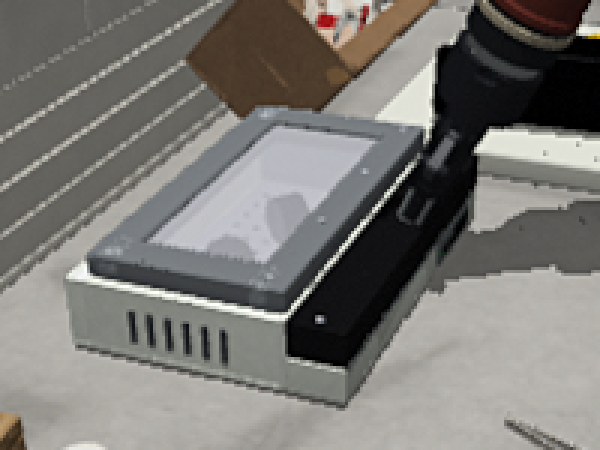

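Emit:
carry_out(
  steps=[0,0.9,0,1.8,0,0,0,0,0.9,0,1.8,0,0,0],
)

```text
time: 12.35
position: [531.6, 11.3, 56.1]
ee_rot: [-0.008, 0.976, 0.002, 0.217]
contact_force: [-4.6, -1.6, 3.4]
gripper_width: -0.0
```

Emit:
carry_out(
  steps=[0,0.9,0,1.8,0,0,0,0,0.9,0,1.8,0,0,0],
)

```text
time: 12.6
position: [531.3, 11.3, 54.0]
ee_rot: [-0.008, 0.976, 0.002, 0.217]
contact_force: [-5.7, -1.5, 4.5]
gripper_width: 0.003
```

Emit:
carry_out(
  steps=[0,0.9,0,1.8,0,0,0,0,0.9,0,1.8,0,0,0],
)

```text
time: 12.85
position: [532.0, 11.4, 52.4]
ee_rot: [-0.008, 0.976, 0.002, 0.217]
contact_force: [-4.8, 0.2, 5.6]
gripper_width: -0.002
```

```bash
python3 - <<'E'
from h import *
from bench import state,grab_frame
s=state();print(s["position"],s["contact_force"])
cv2.imwrite("pics/side6.png",grab_frame("side")["image"][40:240,180:440,::-1].repeat(3,0).repeat(3,1))
E
```

```text
[532.04754232  11.40579922  52.43945158] [-4.78151475  0.21547595  5.6423141 ]
```

View pics/side6.png

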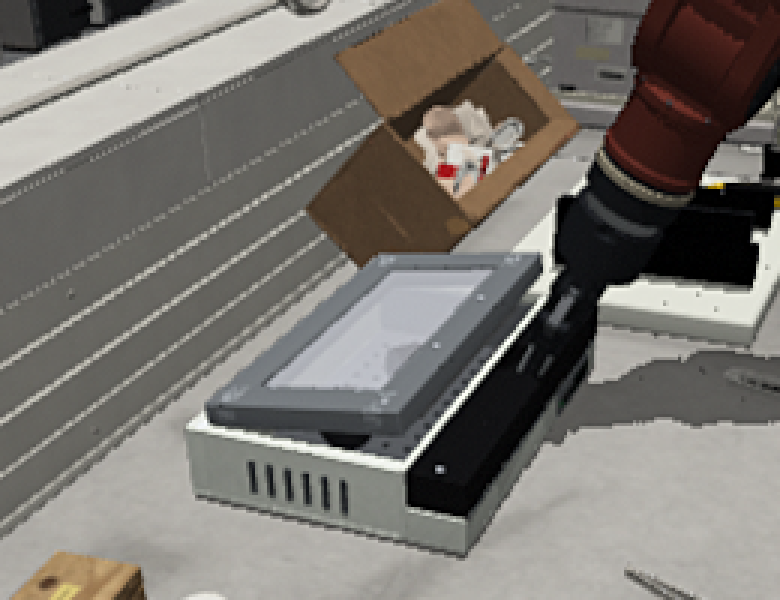

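The hood is freed and rising. I withdraw along the finger axis and let it come up.

Emit:
carry_out(
  steps=[0,0,0,-15,0,0,0,0,0,0,-35,0,0,0,0,0,0,-60,0,0,0,0,0,0,-85,0,0,0,0,0,0,-110,0,0,0,0,0,0,-110,0,0,0,0,0,0,-110,0,0,0,0,0,0,-110,0,0,0,0,0,0,-110,0,0,0,0,0,0,-110,0,0,0,0,0,0,-110,0,0,0,0,0,0,-110,0,0,0],
)

```text
time: 14.4
position: [485.7, 10.6, 152.1]
ee_rot: [-0.008, 0.976, 0.002, 0.218]
contact_force: [0.5, -0.1, -0.3]
gripper_width: -0.001
```

```bash
python3 - <<'E'
from h import *
from bench import state,grab_frame
s=state();print(s["time"],s["position"],s["contact_force"],s["q"])
for n in("side","top"):
    f=grab_frame(n);cv2.imwrite(f"pics/{n}7.png",f["image"][...,::-1])
    for th in(0.95,1.5):
        a=np.radians(.75)
        for y in(-165,165):
            x=100-170*np.cos(th);z=75+170*np.sin(th)
            print(n,th,y,np.round(proj(f,[530+(x+93)-y*np.sin(a),53+y,z])))
E
```

```text
14.4 [485.71828255  10.62874526 152.12107392] [ 0.52985708 -0.1231322  -0.29290268] [-0.18699912 -0.01141499 -0.87350364  0.27801492  0.08604411 -0.18439111]
side 0.95 -165 [340.  86.]
side 0.95 165 [284. 131.]
side 1.5 -165 [310.  72.]
side 1.5 165 [247. 112.]
top 0.95 -165 [491. 140.]
top 0.95 165 [320. 141.]
top 1.5 -165 [494.  90.]
top 1.5 165 [320.  91.]
```

View pics/side7.png

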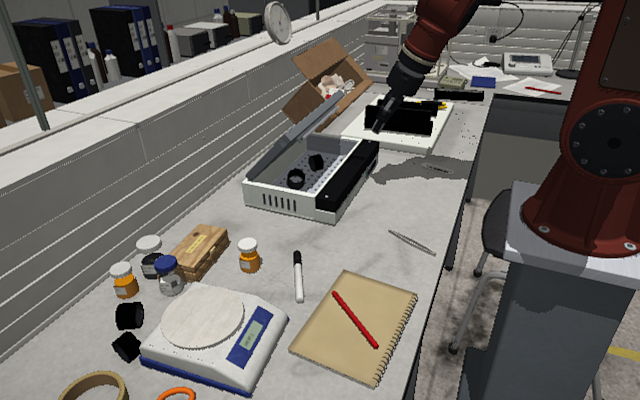

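View pics/top7.png

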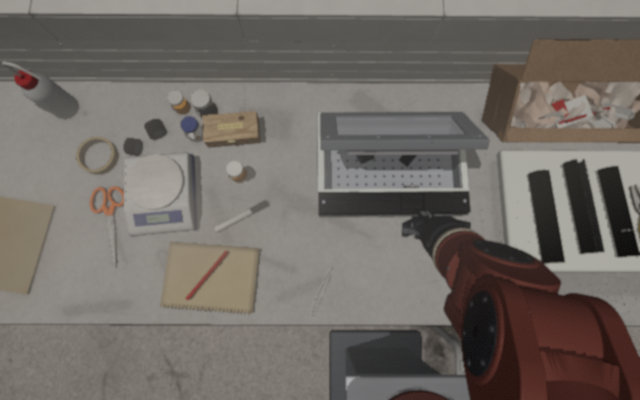

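The side and top views show the hood standing at about 0.95 rad: its edge is at top row ≈140 and matches the prediction. The loose things are unmoved. Next I go in front of the edge with the tool tilted nearer to horizontal.

```bash
python3 - <<'E'
from h import *
from bench import state
s=state()
print(delta(s,(500,53,165),60)); print(delta(s,(600,53,180),60))
E
```

```text
(array([-19.1,  42.1,  -5.3]), array([  0.1, -34.9,   0.1]))
(array([-115.9,   40.5,   23.6]), array([  0.1, -34.9,   0.1]))
```

Emit:
carry_out(
  steps=[0,-5,10,-1,0,-8,0,0,-10,20,-3,0,-16,0,0,-15,30,-4,0,-24,0,0,-19,42,-5,0,-32,0,0,-19,42,-5,0,-35,0,0,-50,41,4,0,-35,0,0,-85,41,14,0,-35,0,0,-116,40.5,23.5,0,-35,0,0,-116,40.5,23.5,0,-35,0],
)

```text
time: 15.62
position: [600.7, 52.7, 179.6]
ee_rot: [-0.007, 0.866, 0.004, 0.501]
contact_force: [-0.9, 0.1, -0.5]
gripper_width: -0.001
```

```bash
python3 - <<'E'
from h import *
from bench import state,grab_frame
s=state();print(s["time"],s["position"],s["contact_force"],s["q"])
for p in((626,53,185),(645,53,197),(672,53,208),(702,53,215),(712,53,215)):print(p,delta(s,p,60))
for n in("side",):
    f=grab_frame(n);cv2.imwrite(f"pics/{n}8.png",f["image"][40:240,180:440,::-1].repeat(3,0).repeat(3,1))
E
```

```text
15.625 [600.6742233   52.74909698 179.55142386] [-0.92680203  0.13534    -0.5288927 ] [-0.07764524  0.29463794 -1.26698565 -1.03781501  0.08120903 -0.04656582]
(626, 53, 185) (array([-17.3,  -0.2,  19.2]), array([0.1, 0.1, 0.1]))
(645, 53, 197) (array([-37.2,  -0.5,  29.7]), array([0.1, 0.1, 0.1]))
(672, 53, 208) (array([-60.2,  -0.9,  47.6]), array([0.1, 0.1, 0.1]))
(702, 53, 215) (array([-81.2,  -1.4,  70.2]), array([0.1, 0.1, 0.1]))
(712, 53, 215) (array([-86.2,  -1.5,  78.8]), array([0.1, 0.1, 0.1]))
```

View pics/side8.png

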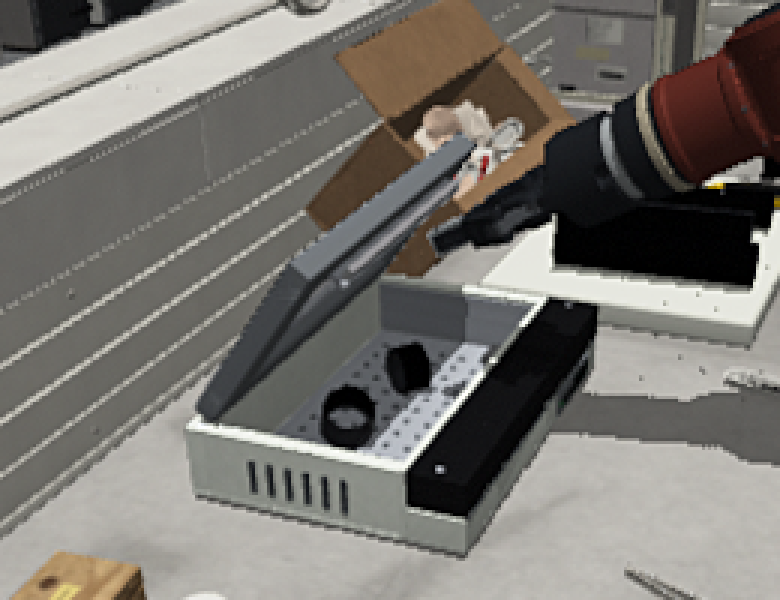

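The closed fingertips are below and in front of the raised hood's edge. I push it now.

Emit:
carry_out(
  steps=[0,-9,0,10,0,0,0,0,-17,0,19,0,0,0,0,-27,0,24,0,0,0,0,-37,-0.5,30,0,0,0,0,-45,-0.5,36,0,0,0,0,-52,-0.7,42,0,0,0,0,-60,-1,48,0,0,0,0,-60,-1,48,0,0,0],
)

```text
time: 16.68
position: [672.9, 53.2, 210.0]
ee_rot: [-0.007, 0.865, 0.004, 0.502]
contact_force: [-0.2, -0.7, -0.2]
gripper_width: -0.0
```

Emit:
carry_out(
  steps=[0,-6,0,6,0,0,0,0,-12,0,13,0,0,0,0,-18,0,20,0,0,0,0,-18,0,20,0,0,0],
)

```text
time: 17.18
position: [697.4, 53.5, 213.4]
ee_rot: [-0.007, 0.866, 0.004, 0.5]
contact_force: [-17.7, -1.8, 9.5]
gripper_width: -0.002
```

```bash
python3 - <<'E'
from h import *
from bench import state,grab_frame
s=state();print(s["time"],s["position"],s["contact_force"],s["q"])
for n in("side",):
    f=grab_frame(n);cv2.imwrite(f"pics/{n}9.png",f["image"][40:240,180:440,::-1].repeat(3,0).repeat(3,1))
E
```

```text
17.175 [697.43855206  53.53480382 213.40272455] [-17.69694173  -1.79787149   9.52952751] [-0.0575046   0.28339228 -0.99913092 -0.75878834  0.06371637 -0.03665081]
```

View pics/side9.png

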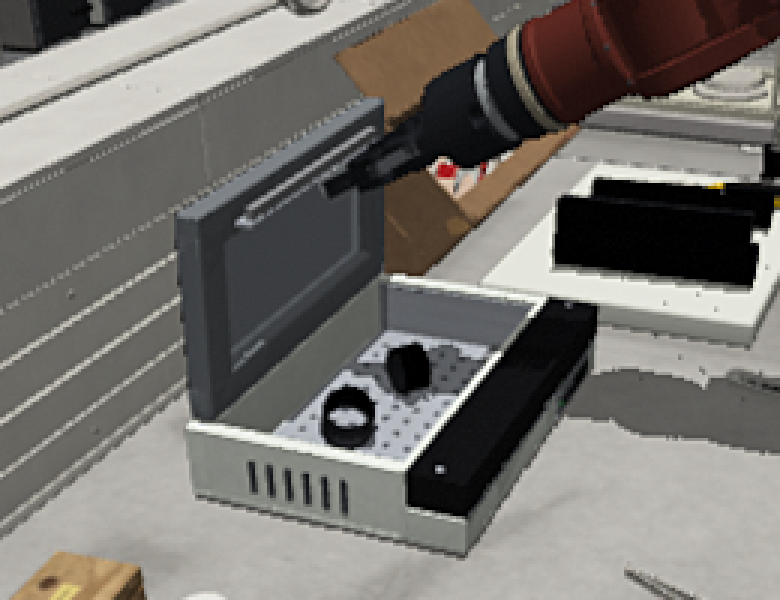

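Resistance jumped to about 18 N, far above the 1–3 N needed, so the hood seems to be at its stop and looks upright. One small nudge to confirm, then back off.

Emit:
carry_out(
  steps=[0,-0.5,0,0.9,0,0,0,0,-0.5,0,0.9,0,0,0],
)

```text
time: 17.48
position: [698.0, 53.5, 213.4]
ee_rot: [-0.007, 0.866, 0.004, 0.5]
contact_force: [-19.8, -1.1, 10.4]
gripper_width: 0.001
```

Emit:
carry_out(
  steps=[0,4,0,-6,0,0,0,0,12,0,-20,0,0,0,0,25,0,-45,0,0,0,0,40,0,-75,0,0,0,0,50,0,-110,0,0,0,0,50,0,-150,0,0,0,0,50,0,-190,0,0,0,0,50,0,-190,0,0,0,0,50,0,-190,0,0,0],
)

```text
time: 18.6
position: [510.5, 50.4, 266.5]
ee_rot: [-0.007, 0.865, 0.004, 0.501]
contact_force: [-0.7, 0.2, 0.4]
gripper_width: -0.001
```

```bash
python3 - <<'E'
from h import *
from bench import state,grab_frame
s=state();print(s["time"],s["position"],s["contact_force"],s["q"])
for n in("side","top"):
    f=grab_frame(n);cv2.imwrite(f"pics/{n}10.png",f["image"][...,::-1])
    a=np.radians(.75)
    for th in(1.4,1.5):
      for nn in(-5,17):
        for y in(-165,165):
            x=100-170*np.cos(th)+nn*np.sin(th);z=75+170*np.sin(th)+nn*np.cos(th)
            print(n,th,nn,y,np.round(proj(f,[530+(x+93)-y*np.sin(a),53+y,z]),1))
E
```

```text
18.6 [510.47369712  50.37274614 266.4539415 ] [-0.70045238  0.24343215  0.39291191] [-0.11942894 -0.24709282 -1.29807484 -0.52637192  0.11735076 -0.06769721]
side 1.4 -5 -165 [317.5  73.6]
side 1.4 -5 165 [256.3 114.3]
side 1.4 17 -165 [310.3  71.5]
side 1.4 17 165 [247.4 111.4]
side 1.5 -5 -165 [311.9  72.1]
side 1.5 -5 165 [249.5 112.2]
side 1.5 17 -165 [304.7  70.8]
side 1.5 17 165 [240.7 110.2]
top 1.4 -5 -165 [494.6 101.6]
top 1.4 -5 165 [320.1 102.8]
top 1.4 17 -165 [494.5  90.1]
top 1.4 17 165 [320.2  91.3]
top 1.5 -5 -165 [494.5  92.7]
top 1.5 -5 165 [320.2  94. ]
top 1.5 17 -165 [493.9  81.7]
top 1.5 17 165 [320.2  82.9]
```

View pics/side10.png

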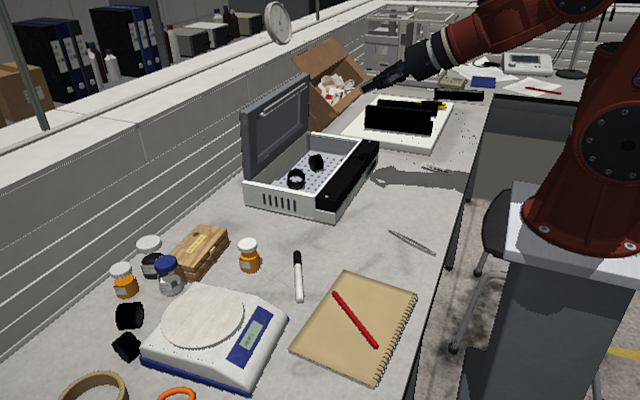

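View pics/top10.png

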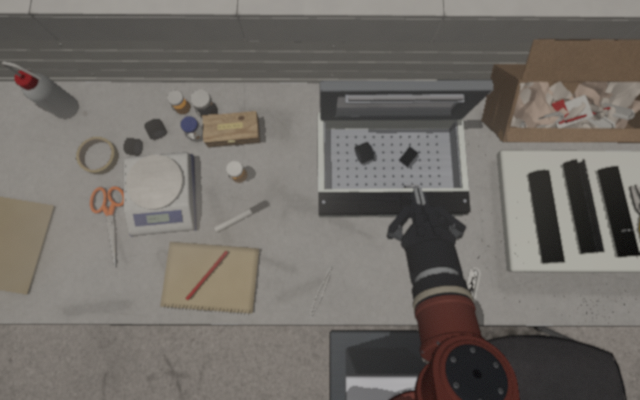

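```bash
python3 - <<'E'
import cv2
i=cv2.imread("pics/top10.png");cv2.imwrite("pics/t10z.png",cv2.resize(i[60:130,305:505],None,fx=4,fy=4,interpolation=0))
print(i[70:130,400,1].tolist());print(i[70:130,335,1].tolist())
i=cv2.imread("pics/side10.png");cv2.imwrite("pics/s10z.png",cv2.resize(i[60:220,220:400],None,fx=3.5,fy=3.5,interpolation=0))
E
```

```text
[90, 92, 89, 85, 84, 85, 84, 84, 91, 105, 113, 110, 107, 107, 107, 106, 108, 108, 107, 103, 85, 67, 55, 66, 93, 117, 126, 124, 114, 95, 80, 90, 98, 96, 94, 96, 92, 83, 77, 74, 73, 71, 72, 72, 68, 64, 59, 56, 55, 60, 72, 80, 81, 81, 81, 81, 81, 82, 87, 92]
[89, 90, 86, 85, 87, 87, 86, 90, 103, 112, 109, 105, 104, 106, 108, 106, 108, 107, 107, 103, 94, 75, 61, 53, 54, 55, 54, 55, 55, 56, 55, 56, 56, 56, 58, 58, 59, 59, 59, 60, 58, 60, 59, 62, 62, 66, 67, 61, 58, 62, 71, 80, 84, 84, 82, 84, 84, 89, 102, 120]
```

View pics/t10z.png

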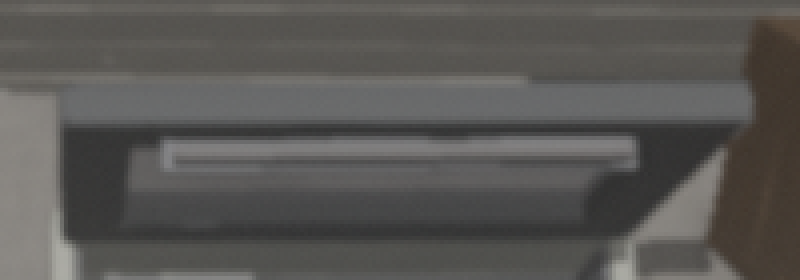

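View pics/s10z.png

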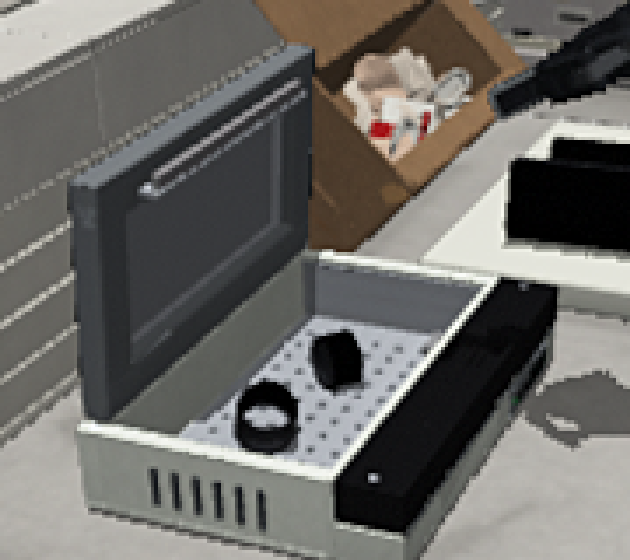

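The hood's top edge is at rows 80–91. For 1.5 rad I predicted 82–93, and for 1.4 rad 90–102, so it is at the stop. The arm is clear at 0 N and the loose things look unmoved.

```bash
python3 - <<'E'
import cv2,numpy as np
a=cv2.imread("pics/side0.png").astype(int);b=cv2.imread("pics/side10.png").astype(int)
for n,(u0,v0,u1,v1) in dict(jar=(230,230,270,280),marker=(285,245,310,305),tweezers=(385,225,440,258)).items(): print(n,abs(a-b)[v0:v1,u0:u1].max())
from bench import sign_off; print(sign_off())
E
```

```text
jar 6
marker 6
tweezers 7
the job is handed in; nothing more can be done
None
```

The hood is open to its stop and the job is handed in at about 19 s of the 64 s allowed.

- **Finding the recess:** I slid the closed fingertips along the rail from the left, pressing with about 5 N. Contact was lost at y≈32 mm, and I felt the far wall at y≈-9 mm. That puts the recess centre at y≈12 mm, which agrees with the faint outline in the top image.
- **Catch and hood:** I pressed the catch with about 6 N vertically until the hood sprang up to about 0.95 rad. I then backed the arm off and pushed the hood until resistance rose to about 18–20 N, against the 1–3 N it needs to move.

**Last checks**
- **Hood angle:** the hood's top edge was at image rows 80–91, close to the 82–93 I predicted for 1.5 rad. At 1.4 rad it would have been at 90–102.
- **Clearance:** the arm stood clear, with about 0 N on the tool.
- **Loose things:** the jar, marker and tweezers looked the same in the side image as at the start.

**Off from plan**
- **Joint 6:** it ran to its limit on the first approach, reading 3.141 against 3.14. I undid that with an equivalent half turn.
- **Joint 3:** it ended at -1.298, close to its limit of -1.3.
- **Final push:** the fingertip stopped at x≈698 mm, not the predicted 702 mm. A 1 mm nudge at the end moved it 0.6 mm and added only about 2 N. The image was therefore what settled that the hood was fully open.

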